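Close the tuck lid of the dishwasher-tablet box

TASK

Close the open box of dishwasher tablets: with closed fingers on the outside of its springy lid, fold the lid over until it lies flat on the box, keep it pressed down and push it along so that its free edge is tucked well under the retaining lip, then let go; the lid must stay shut. Only push with the fingers: do not touch the lid's inner face, do not grip or lift the lid or the box, do not shove the box out of its place, and leave the things around it alone.

Things in the scene. Friction and masses are not known exactly. Their poses are not given: they have to be found in the camera images.
- tablet_box: The box of dishwasher tablets: white plastic, open on top, 150 mm long (its x) x 120 mm wide (its y), rim 60 mm high, about 1.5 kg, standing loose on the worktop. Origin at the centre of its underside; its x axis points from the hinge side to the lip side (at the start to the robot's right, within 40 degrees), z up.
- lip (a point): Middle of the lower inner edge of the retaining lip (box frame x = 57 mm, y = 0, z = 71 mm). The lip is a 4 mm thick plate over the full width, carried by the raised +x wall, and reaches from x = 75 mm back to 57 mm over the opening; its top is 75 mm above the worktop. The lid's free edge must go under it, past this edge.
- lid_hinge (a point): Middle of the lid's hinge pin. The pin runs along the box's y in two slots, so that the whole lid can be slid along the box's x: the pin lies at box frame x = -68 mm + lid_slide, y = 0, z = 63 mm.
- lid_edge (a point): Middle of the lid's free edge, half-way through its thickness. The lid is a white plate, 117 mm long from the pin, 104 mm wide, 4 mm thick. Its outer face has a thumb ramp, 86 mm wide: a 6.5 mm step, 69 mm from the pin and facing the hinge, that slopes down to the plate 94 mm from the pin. Fingertips on the lid behind the step can push it towards the lip.
- lid_press (a point): Point on the outer face of the lid, mid-width, 50 mm from the hinge pin, just behind the step of the thumb ramp: a good place for the fingertips to press and slide the flat lid. While the lid stands up, push it 85 to 100 mm from the pin, so that the hand stays clear of its edge.
- lid (a joint): Angle of the lid, rad: 0 flat on the box, pi/2 upright, up to 2.05 leaning back away from the lip; 1.6 to 2.0 at the start. A light spring drives it back open from lower angles (about 1 N at the free edge when flat) unless the lip holds it down; under the lip it rises to about 0.05.
- lid_slide (a joint): How far the lid is pushed along its hinge slots towards the lip, m: 0 back, 0.020 fully forward; takes about 2 N, stays where left. With the lid flat, the free edge is 8 mm short of the lip at 0 and 12 mm under it at 0.020. If the lid is folded with the slide beyond about 0.007, its edge lands on top of the lip instead.
- carton: Bystander: an orange cardboard carton, 190 x 69 mm and 126 mm high, standing beyond the box. Origin at the centre of its underside.
- mug: Bystander: a yellow mug, 83 mm across, 92 mm high, near the front right. Origin under it.
- spice_jar: Bystander: a spice jar, 45 mm across, 106 mm high, at the back left. Origin at the centre of its underside.
- lemon: Bystander: a lemon, 72 x 55 x 56 mm, at the back right. Origin under it.

How it is judged:
By the outcome, as a careful person would: the job done as asked, in the order asked, and still so for the second after the job is handed in, with the robot touching nothing.
It also fails if it takes over 38 s, if anything falls off the work surface, if the arm or the gripper's body presses on something with over 40 N, if the wrist force passes 120 N, or if a joint passes its speed limit or range.

ROBOT

A 7-joint arm with a two-finger parallel gripper is mounted at the origin on a cart in front of the work surface, level with it; the furniture and walls round the work are solid. World frame = base frame: x ahead of the robot, y to its left, z up, the work surface at z = 0. Lengths are in m, angles in degrees, forces in N, time in s.
With the tool pointing down it reaches from about 0.425 to 0.875 m from the base axis. Payload 4.7 kg.
Tool frame: the origin (TCP) lies at the very end of the fingers, on their centre line; the grasp point (between the pads) lies 19 mm behind it (env.grasp_offset is the distance from the TCP to the grasp point, in m); z points along the fingers, y is the line along which they close (so a half turn about z gives the same grasp; the last joint's range is limited). The gripper opens to 87 mm and grips with 3 to 60 N. Pads are 19 mm wide; open, the fingers measure 117 mm over their backs; the gripper's body (75 mm by 190 mm) begins 51 mm behind the grasp point.
Start: joints at [-75.911, 18.392, -4.016, 83.108, 1.295, 78.541, -3.26], TCP at [0.149, 0.633, 0.223] pointing down, gripper open.
Joint ranges: [-163.93, 163.93], [-17.29, 119.83], [-79.2, 71.16], [3.27, 140.29], [-89.18, 269.18], [5.43, 117.66], [-154.24, 154.24]. Speed limits (degrees/s): [147.25, 147.25, 180, 180, 180, 180, 180].

INTERFACE

Orientations are given as [roll, pitch, yaw] about the fixed x, y, z axes, in that order (R = Rz(yaw) Ry(pitch) Rx(roll)).
In Python, from cell import env gives the robot as it stands. The module is installed in compiled form; this text tells all that it offers.
- The arm moves only by the tool drive_tool, never from a script. Its argument "moves" is one flat list of numbers, 5 for each row, row after row: the shift along the tool's x, y, z in units of 40 mm (1.0 is 40 mm), then the turn about the tool's z in units of 10 degrees (1.0 is 10 degrees), then the finger opening in mm, from 0 to 87. A call has 1 to 5 rows; each row is the pose to reach, as a shift and turn from the pose commanded when the call began, along the tool's axes at that moment; what a row does not reach only later rows make up. A row lasts 1/8 s, in which the tool goes at most 62.5 mm and 10.7 degrees, less where a joint would pass 70% of its speed; a pose out of reach is approached as far as the arm can. A call with a gripper value outside its range is refused whole. The fingers move at their own pace and stop on an object; "squeeze" is the grip in N (left out, the last holds). Time passes only in rows, so rows that repeat a pose let the fingers close. It gives the time, the measured TCP pose, the force, the opening and the grip force at its end, in the units of the state.
- env.get_obs(): the state, without advancing time (a new reading comes with each control period).
- env.read_camera(name): name is "scene" or "top"; returns (picture, depth): 400x640x3 uint8, red, green, blue; 400x640 float32, m along the optical axis (not along the pixel's ray), 0 where there is no reading.
- env.camera_model(name): a dict with "K" (3x3 intrinsics, pixels), "rvec" (rotation vector, rad) and "tvec" (3), from world to camera coordinates, as OpenCV has them. Camera axes: x right, y down, z forward; pixel columns grow to the right and rows downward; lengths in m; the calibration is good to about 2 mm. A picture is of the moment at which its call begins. camera_model takes no time and is no camera call.
- env.sign_off(): hands the job in; it is judged then, once.
The state is a dict: "time_s": time; "qpos": joint angles; "joint_velocities": joint speeds; "effort": joint torques, N m; "tool_pos": TCP position; "tool_rot": TCP orientation; "force": force on the tool from outside, world axes, zero at the start; "wrist_torque": the same for the moment, N m; "grip_width": finger opening in m; "grasp_force": force on a finger pad.
Only numpy, scipy, OpenCV 4.12 (cv2) and the standard library are available. Lean on these libraries where they do the work, as an engineer would, in place of code of your own. Each camera call takes 0.05 s, during which the arm holds its last target. There are 200 camera calls.

## Working session

There is one attempt and no reset: what is moved stays moved. The work goes in short steps, Python scripts to look and compute and a tool call to move; the robot and the scene stay as the last step left them, time stands still between calls to the robot, and variables do not carry over. Pictures are saved under pics/ and viewed, at most 10 in all, crops included, and the job is handed in when it is done.

Besides the shell and the picture viewer there is one more tool, called after "Call:" as name(argument=value, ...) on one line, values as JSON. drive_tool: Moves the arm, as the interface text tells. Its arguments: {"type":"object","properties":{"moves":{"type":"array","items":{"type":"number"}},"squeeze":{"type":"number"}},"required":["moves"]}

```bash
mkdir -p pics; cat > h.py <<'E'
import numpy as np, cv2
from cell import env
def cam(n):
    m=env.camera_model(n); R=cv2.Rodrigues(np.array(m["rvec"],float))[0]
    return np.array(m["K"]),R,np.array(m["tvec"],float).ravel()
def look(n,f=None):
    p,d=env.read_camera(n)
    if f: cv2.imwrite(f"pics/{f}.png",p[:,:,::-1])
    return p,d
def pts(n,d):
    K,R,t=cam(n); v,u=np.mgrid[:d.shape[0],:d.shape[1]]
    P=np.stack([(u-K[0,2])/K[0,0]*d,(v-K[1,2])/K[1,1]*d,d],-1)
    return (P-t)@R
def proj(n,X):
    K,R,t=cam(n); c=np.atleast_2d(X)@R.T+t; c=c@K.T; return c[:,:2]/c[:,2:]
E
python3 - <<'E'
from h import *
for n in("scene","top"):
    p,d=look(n,n+"0"); np.savez(f"{n}0",p=p,d=d); K,R,t=cam(n); print(n,-R.T@t,R[2],K[0,0])
o=env.get_obs(); print(o["tool_pos"],o["tool_rot"],o["time_s"],o["force"])
E
```

```text
scene [ 0.18176175 -0.64825535  0.57367507] [ 0.44668537  0.69830844 -0.55931878] 364.65239674508075
top [ 0.12077536 -0.08020367  1.42909695] [ 0.31183302  0.03804916 -0.94937476] 501.7001876753428
[0.14926216 0.63210766 0.22155326] [-1.79899230e+02  6.45039163e-03  1.66721348e+02] 0.1 [ 0.11243971 -0.38565736 -0.81588226]
```

View pics/scene0.png

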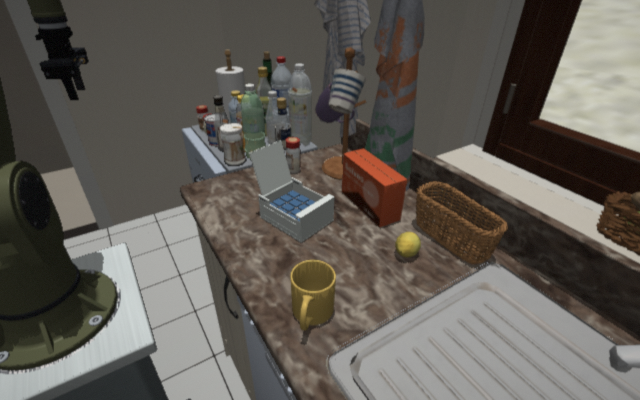

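View pics/top0.png

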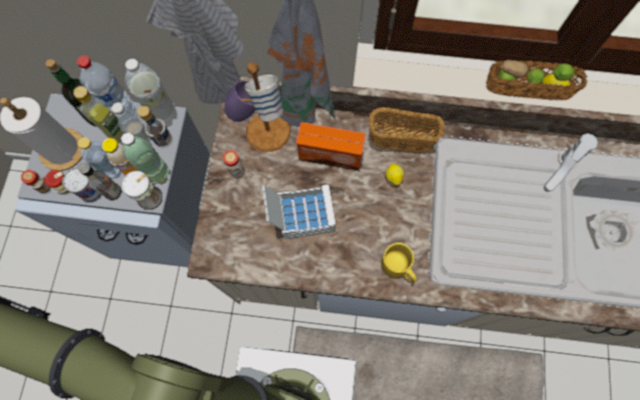

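The scene view shows the box at about (297,208) with the lid standing at (270,168). In the top view the opening is at (305,212), the lid leans left at (275,207), and the lip is on the right at (327,210). The mug is at (398,262) and the carton at (330,147).

```bash
python3 - <<'E'
from h import *
for n,(u0,u1,v0,v1) in(("top",(255,345,175,250)),("scene",(235,345,130,245))):
    z=np.load(n+"0.npz"); P=pts(n,z["d"]); p=z["p"].astype(int); m=np.zeros(P.shape[:2],bool); m[v0:v1,u0:u1]=1
    sat=p.max(2)-p.min(2); lum=p.mean(2)
    w=m&(z["d"]>0)&(sat<35)&(lum>110)&(P[...,2]>0.03)
    Q=P[w]; print(n,len(Q),np.percentile(Q,[1,50,99],axis=0).round(3).tolist())
    for a,b in((.05,.068),(.068,.082),(.085,.11),(.11,.14),(.14,.165),(.165,.2)):
        q=Q[(Q[:,2]>a)&(Q[:,2]<b)]
        if len(q)>5:
            r=cv2.minAreaRect(q[:,:2].astype(np.float32)*1000); print(a,len(q),q.mean(0).round(3),np.round(r[0]),np.round(r[1]),round(r[2],1), q[:,2].max().round(3))
    q=Q[(Q[:,2]>.085)]; c=q.mean(0); s,V=np.linalg.svd(q-c,full_matrices=0)[1:]; print("lid plane c",c,"n",V[2],"rms",s[2]/len(q)**.5)
z=np.load("top0.npz");c=cv2.resize(z["p"][170:260,240:360],None,fx=6,fy=6,interpolation=2)[:,:,::-1];cv2.imwrite("pics/c0.png",c)
E
```

```text
top 1275 [[0.466, -0.055, 0.031], [0.525, 0.081, 0.075], [0.613, 0.136, 0.175]]
0.05 200 [0.53  0.034 0.059] [540.  27.] [123. 150.] 16.6 0.068
0.068 351 [0.548 0.001 0.074] [541.  26.] [120. 149.] 16.5 0.082
0.085 118 [0.518 0.101 0.098] [519. 102.] [101.  10.] 16.4 0.11
0.11 150 [0.518 0.11  0.125] [518. 111.] [104.  13.] 14.3 0.14
0.14 135 [0.512 0.118 0.152] [514. 118.] [104.  12.] 15.0 0.165
0.165 97 [0.511 0.124 0.171] [512. 125.] [103.   7.] 16.3 0.177
lid plane c [0.51506184 0.1127509  0.13498694] n [ 0.26208955 -0.91219657  0.31497062] rms 0.0011333731342918127
scene 1953 [[0.467, -0.055, 0.045], [0.518, 0.101, 0.103], [0.606, 0.304, 0.175]]
0.05 183 [0.53  0.061 0.062] [522. 224.] [137. 530.] 4.8 0.068
0.068 479 [0.539 0.028 0.075] [524. 213.] [144. 545.] 5.1 0.082
0.085 317 [0.516 0.099 0.098] [519. 101.] [101.  14.] 16.5 0.11
0.11 390 [0.513 0.108 0.125] [514. 108.] [101.  14.] 15.5 0.14
0.14 332 [0.512 0.116 0.152] [514. 116.] [100.  13.] 15.9 0.165
0.165 159 [0.508 0.121 0.17 ] [511. 123.] [101.  10.] 17.7 0.177
lid plane c [0.51314264 0.10973409 0.1315134 ] n [ 0.26300429 -0.91481796  0.30649119] rms 0.0013242656483075895
```

View pics/c0.png

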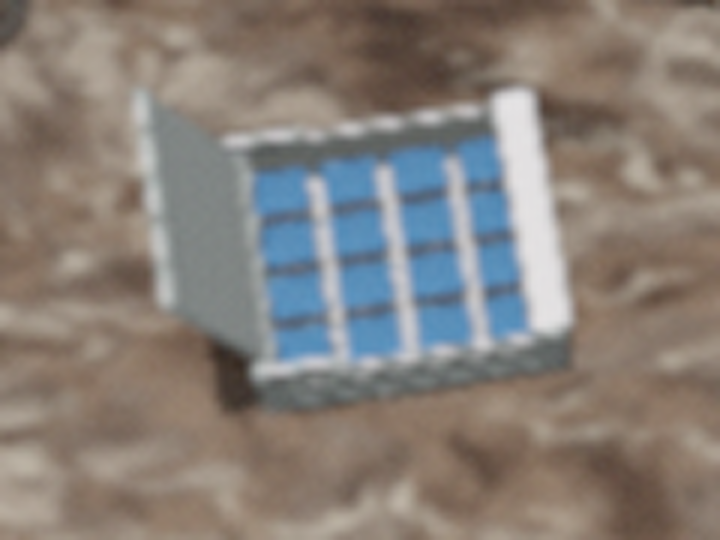

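The crop shows the box at yaw of about -73.5°, lid leaning back (~108°), lip on the right at crop (535,210). Next I'll check the clearances on the way in.

```bash
cat >> h.py <<'E'
A=np.radians(-73.5); C=np.array([.5405,.0265]); BX=np.array([np.cos(A),np.sin(A)]); BY=np.array([-BX[1],BX[0]])
def b2w(x,y=0): return C+x*BX+y*BY
def w2b(p): return np.array([(p[:2]-C)@BX,(p[:2]-C)@BY,p[2]])
E
python3 - <<'E'
from h import *
z=np.load("top0.npz"); P=pts("top",z["d"]); p=z["p"].astype(int); z2=np.load("scene0.npz");P2=pts("scene",z2["d"])
Q=np.vstack([P[z["d"]>0],P2[z2["d"]>0]])
print("max height, rows x 0.1.., cols y 0.7..0")
for x in np.arange(.05,.8,.05):
    print(round(x,2),[int(1000*max([*Q[(abs(Q[:,0]-x-.025)<.025)&(abs(Q[:,1]-y-.025)<.025)][:,2],-.5])) for y in np.arange(.7,-.11,-.05)])
o=(p[...,0]>150)&(p[...,1]<100)&(P[...,2]>.1)&(P[...,2]<.14); q=P[o]; r=cv2.minAreaRect(q[:,:2].astype(np.float32)*1000);print("carton",r,q[:,2].max())
for X in((-130,0),(-100,0),(32,0),(-18,0)): print(X,b2w(X[0]/1e3))
o=env.get_obs();print(o["qpos"])
E
```

```text
max height, rows x 0.1.., cols y 0.7..0
0.05 [-500, -500, -500, 336, 335, -500, -500, 691, 702, 716, 728, 743, 747, 734, 562, 315, 287]
0.1 [-500, 261, 470, 470, 336, -500, 676, 691, 699, 713, 712, 742, 746, 6, 18, 17, 7]
0.15 [336, 336, 469, 469, 336, -500, 648, -500, -500, -500, -500, -500, -500, -500, -500, -500, -500]
0.2 [335, 336, -500, -500, -500, -500, -500, -500, -500, -500, -500, -500, -500, -500, -500, -500, -500]
0.25 [-500, -500, -500, -500, -500, -500, -500, -500, -500, -500, -500, -500, -500, -500, -500, -500, -500]
0.3 [-500, -500, -500, -500, -500, -500, -500, -500, 7, 5, 7, 7, 8, 6, 5, 8, 4]
0.35 [-500, -500, -500, -500, -500, -500, -500, -500, 7, 6, 6, 6, 5, 9, 7, 6, 8]
0.4 [-187, -183, -185, -182, -500, -500, -500, -500, 6, 9, 7, 8, 9, 8, 8, 7, 6]
0.45 [-58, -59, -59, -58, -57, -63, -500, -500, 9, 9, 7, 9, 176, 145, 73, 74, 60]
0.5 [50, 142, 146, 75, 75, 75, -500, -500, 7, 7, 7, 6, 177, 114, 48, 79, 77]
0.55 [49, 147, 151, 76, 135, 75, -500, -500, 9, 8, 6, 7, 175, 75, 62, 80, 5]
0.6 [-55, 149, 153, 156, 213, 210, -500, -500, 8, 109, 110, 7, 10, 6, 61, 78, 9]
0.65 [-500, 146, 147, 154, 209, 177, -500, -500, 7, 111, 110, 6, 9, 7, 6, 10, 45]
0.7 [146, 216, 149, 145, 143, 49, -500, -500, 6, 226, 241, 315, 311, 129, 132, 130, 130]
0.75 [144, 218, 161, 154, 166, 60, -500, -500, 8, 250, 306, 370, 326, 128, 129, 130, 131]
carton ((749.1554565429688, 344.46295166015625), (918.0581665039062, 192.0713653564453), 80.15361785888672) 0.13170979314823222
(-130, 0) [0.50357801 0.15114657]
(-100, 0) [0.51209847 0.12238197]
(32, 0) [ 0.54958849 -0.00418223]
(-18, 0) [0.53538772 0.04375876]
[-75.91143659  18.43554128  -4.01490568  83.16897273   1.29572477
  78.54152824  -3.2592633 ]
```

Call:
drive_tool(moves=[-1.1, -0.9, 0, 0.6, 0, -2.2, -1.8, 0, 1.2, 0, -3.3, -2.7, 0.1, 1.8, 0, -4.4, -3.6, 0.2, 2.4, 0, -5.5, -4.5, 0.3, 3.0, 0], squeeze=10)

```text
time_s: 0.72
tool_pos: [0.323, 0.4051, 0.2101]
tool_rot: [-180.0, -0.0, 136.5]
force: [1.5, 0.4, -0.6]
grip_width: 0.0451
grasp_force: 0.0
```

Call:
drive_tool(moves=[-1.4, -0.3, 0.2, 0.6, 0, -2.9, -0.6, 0.5, 1.2, 0, -4.4, -0.9, 0.8, 1.8, 0, -5.9, -1.2, 1.1, 2.4, 0, -7.3, -1.4, 1.4, 3.0, 0])

```text
time_s: 1.35
tool_pos: [0.497, 0.1639, 0.1542]
tool_rot: [180.0, -0.0, 106.5]
force: [-0.4, 0.6, -0.6]
grip_width: 0.0017
grasp_force: 0.0
```

```bash
python3 - <<'E'
from h import *
p,d=look("scene");c=cv2.resize(p[110:250,200:380],None,fx=4,fy=4)[:,:,::-1];cv2.imwrite("pics/c1.png",c)
o=env.get_obs();print(o["time_s"],o["tool_rot"],w2b(o["tool_pos"]),o["force"],o["grip_width"],o["qpos"])
E
```

```text
1.4 [179.96617777   0.35072544 105.76544447] [-0.1346625  -0.00135463  0.15291677] [ 3.04775502 -6.20883308 -0.25651194] 0.0013598352901861956 [-43.8304879    5.75410783  24.99342719 106.99357264  -2.24222436
  67.78908122  -2.33475898]
```

View pics/c1.png

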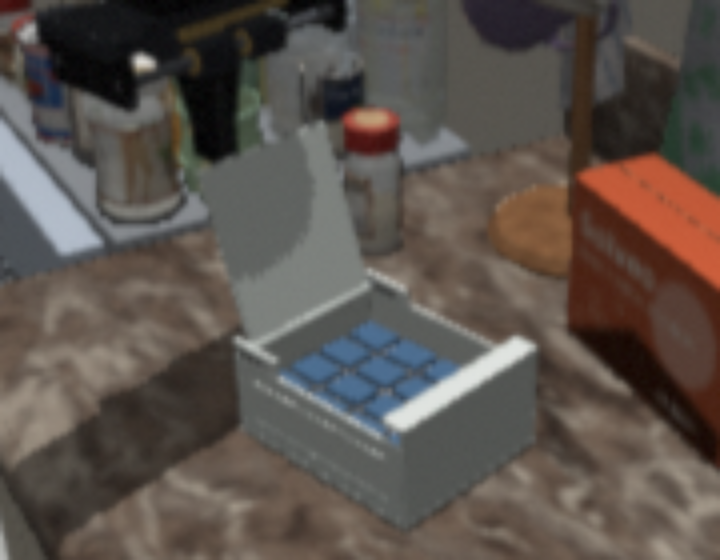

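The crop shows the closed fingers behind the lid at about (215,130), level with its upper part. The box and lid have not moved. I'll let the arm settle, then fold.

Call:
drive_tool(moves=[0, 0, 0, 0, 0, 0, 0, 0, 0, 0])

```text
time_s: 1.65
tool_pos: [0.4956, 0.1672, 0.1544]
tool_rot: [-180.0, -0.0, 106.8]
force: [-0.5, 0.1, 0.2]
grip_width: 0.0006
grasp_force: 0.0
```

```bash
cat >> h.py <<'E'
def st():
    o=env.get_obs(); f=np.array(o["force"]); b=w2b(np.array(o["tool_pos"]))*1000
    print("t",round(o["time_s"],2),"X,Y,Z",b.round(1),"yaw",round(o["tool_rot"][2],1),"F bx,by,z",[round(float(v),1) for v in(f[:2]@BX,f[:2]@BY,f[2])],"grip",round(o["grip_width"],4))
E
python3 -c "
from h import *
st()"
```

```text
t 1.65 X,Y,Z [-147.7   -3.1  154.4] yaw 106.8 F bx,by,z [-0.3, -0.5, 0.2] grip 0.0006
```

Call:
drive_tool(moves=[-0.4, 0.0, 0, 0, 0, -0.8, 0, 0, 0, 0, -1.1, 0, 0, 0, 0, -1.4, 0, 0, 0, 0, -1.7, 0, -0.1, 0, 0])

```text
time_s: 2.28
tool_pos: [0.5158, 0.1, 0.1584]
tool_rot: [-180.0, -0.0, 106.7]
force: [-0.8, 0.5, -1.2]
grip_width: 0.0003
grasp_force: 0.3
```

```bash
python3 -c "
from h import *
st()
n='top';p,d=look(n);P=pts(n,d);q=P[150:280,230:370].reshape(-1,3)
b=np.column_stack([(q[:,:2]-C)@BX,(q[:,:2]-C)@BY,q[:,2]])
for s in np.arange(-.08,.09,.02):
  m=(abs(b[:,1])<.055)&(abs(b[:,0]-s)<.01); print(round(s,2),np.percentile(b[m][:,2],[5,50,95]).round(3),m.sum())
"
```

```text
t 2.27 X,Y,Z [-77.5  -2.8 158.4] yaw 106.7 F bx,by,z [-0.7, -0.6, -1.2] grip 0.0003
-0.08 [-0.003  0.585  0.591] 117
-0.06 [0.038 0.33  0.584] 221
-0.04 [0.001 0.25  0.58 ] 447
-0.02 [0.024 0.037 0.041] 231
0.0 [-0.002  0.034  0.041] 223
0.02 [0.026 0.036 0.041] 230
0.04 [-0.     0.034  0.04 ] 224
0.06 [0.03  0.072 0.077] 270
0.08 [-0.006  0.001  0.076] 191
```

Call:
drive_tool(moves=[-0.3, 0.0, 0, 0, 0, -0.6, 0, 0.1, 0, 0, -0.9, 0, 0.2, 0, 0, -1.15, 0, 0.3, 0, 0, -1.4, 0, 0.5, 0, 0])

```text
time_s: 2.95
tool_pos: [0.5325, 0.046, 0.1385]
tool_rot: [180.0, 0.1, 106.7]
force: [0.3, -1.4, 4.3]
grip_width: 0.0005
grasp_force: 1.7
```

```bash
python3 -c "
from h import *
st()
p,d=look('scene');c=cv2.resize(p[110:250,200:380],None,fx=4,fy=4)[:,:,::-1];cv2.imwrite('pics/c2.png',c)
"
```

```text
t 2.95 X,Y,Z [-21.   -2.1 138.5] yaw 106.7 F bx,by,z [1.4, -0.1, 4.3] grip 0.0005
```

View pics/c2.png

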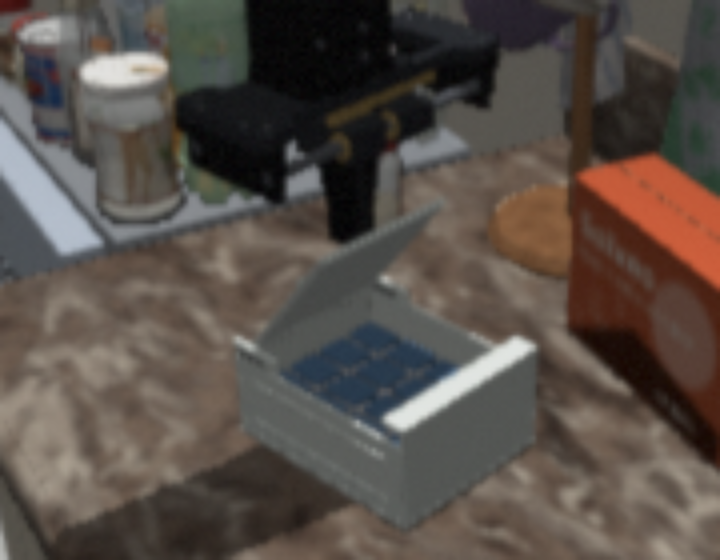

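The crop shows the lid folded to about 50°, fingers on its outer face at (345,230), and the box in place. I'll continue along the arc.

Call:
drive_tool(moves=[-0.22, 0.0, 0.17, 0, 0, -0.45, 0, 0.42, 0, 0, -0.62, 0, 0.66, 0, 0, -0.77, 0, 0.95, 0, 0, -0.87, 0, 1.2, 0, 0])

```text
time_s: 3.62
tool_pos: [0.5419, 0.0137, 0.0895]
tool_rot: [-180.0, -0.0, 106.7]
force: [-0.3, 0.3, 1.4]
grip_width: 0.0004
grasp_force: 0.6
```

```bash
python3 -c "
from h import *
st()
p,d=look('scene');c=cv2.resize(p[110:250,200:380],None,fx=4,fy=4)[:,:,::-1];cv2.imwrite('pics/c3.png',c)
"
```

```text
t 3.62 X,Y,Z [12.6 -2.3 89.5] yaw 106.7 F bx,by,z [-0.4, -0.2, 1.4] grip 0.0004
```

View pics/c3.png

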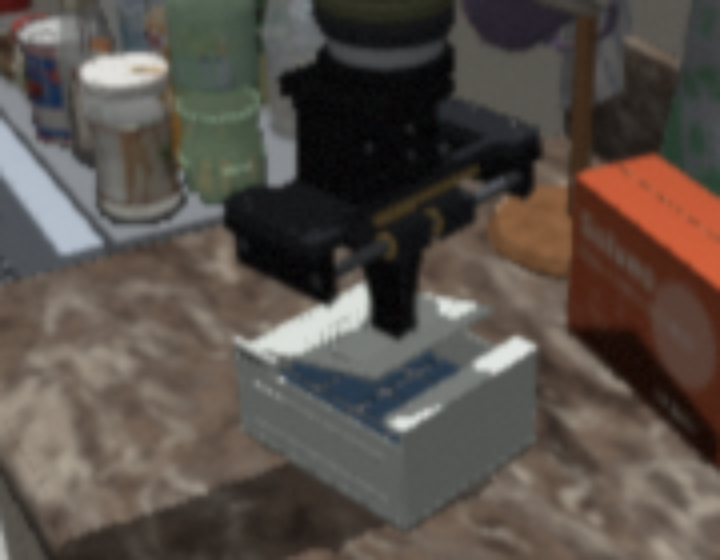

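The crop shows the lid at about 15°, fingers on the ramp area at (390,330), and the free edge clear of and short of the lip. I'll go a little lower, then draw back over the ramp to behind its step.

Call:
drive_tool(moves=[0, 0.0, 0.15, 0, 0, 0, 0, 0.3, 0, 0, 0.25, 0, 0.3, 0, 0, 0.5, 0, 0.3, 0, 0, 0.76, 0, 0.3, 0, 0])

```text
time_s: 4.3
tool_pos: [0.533, 0.0446, 0.0787]
tool_rot: [180.0, -0.0, 106.8]
force: [0.4, -0.4, 1.8]
grip_width: 0.0003
grasp_force: 0.7
```

```bash
cat >> h.py <<'E'
def prof():
    n='scene';p,d=look(n);P=pts(n,d);q=P[d>0]
    b=np.column_stack([(q[:,:2]-C)@BX,(q[:,:2]-C)@BY,q[:,2]])*1000
    for y0,y1 in((-50,-25),(20,50)):
      print([(int(s),*np.percentile(b[m][:,2],[10,50,90]).round().astype(int)) for s in np.arange(-70,80,8) for m in [(b[:,1]>y0)&(b[:,1]<y1)&(abs(b[:,0]-s)<4)&(b[:,2]<110)&(b[:,2]>20)] if m.sum()>3])
    return p
E
python3 -c "
from h import *
st(); prof()
"
```

```text
t 4.3 X,Y,Z [-19.5  -2.1  78.7] yaw 106.8 F bx,by,z [0.5, 0.2, 1.8] grip 0.0003
[(-70, np.int64(66), np.int64(67), np.int64(68)), (-62, np.int64(39), np.int64(68), np.int64(69)), (-54, np.int64(39), np.int64(70), np.int64(71)), (-46, np.int64(40), np.int64(71), np.int64(73)), (-38, np.int64(38), np.int64(73), np.int64(75)), (-30, np.int64(39), np.int64(75), np.int64(76)), (-22, np.int64(40), np.int64(77), np.int64(78)), (-14, np.int64(39), np.int64(78), np.int64(80)), (-6, np.int64(37), np.int64(80), np.int64(87)), (2, np.int64(79), np.int64(87), np.int64(89)), (10, np.int64(39), np.int64(87), np.int64(89)), (18, np.int64(39), np.int64(88), np.int64(89)), (26, np.int64(40), np.int64(88), np.int64(90)), (34, np.int64(40), np.int64(90), np.int64(91)), (42, np.int64(39), np.int64(92), np.int64(93)), (58, np.int64(75), np.int64(76), np.int64(77)), (66, np.int64(75), np.int64(77), np.int64(77)), (74, np.int64(27), np.int64(52), np.int64(75))]
[(-46, np.int64(71), np.int64(72), np.int64(73)), (-38, np.int64(72), np.int64(74), np.int64(75)), (-30, np.int64(75), np.int64(75), np.int64(76)), (-22, np.int64(76), np.int64(78), np.int64(79)), (-14, np.int64(78), np.int64(79), np.int64(80)), (-6, np.int64(32), np.int64(36), np.int64(39)), (2, np.int64(37), np.int64(87), np.int64(89)), (10, np.int64(39), np.int64(41), np.int64(89)), (18, np.int64(38), np.int64(87), np.int64(89)), (26, np.int64(88), np.int64(89), np.int64(90)), (34, np.int64(89), np.int64(90), np.int64(91)), (42, np.int64(90), np.int64(92), np.int64(93)), (58, np.int64(75), np.int64(76), np.int64(77)), (66, np.int64(75), np.int64(76), np.int64(77)), (74, np.int64(26), np.int64(51), np.int64(74))]
```

The profile shows the fingers behind the step (step at box x ≈ 0), lid about 12° up, and slide about 0. Next I press it flat.

Call:
drive_tool(moves=[0, 0, 0.15, 0, 0, 0, 0, 0.27, 0, 0, 0, 0, 0.35, 0, 0, 0, 0, 0.4, 0, 0, 0, 0, 0.4, 0, 0])

```text
time_s: 4.97
tool_pos: [0.5338, 0.0427, 0.0642]
tool_rot: [180.0, -0.0, 106.7]
force: [-5.0, -0.0, 13.0]
grip_width: 0.0001
grasp_force: 7.0
```

```bash
python3 -c "
from h import *
st(); prof()
"
```

```text
t 4.97 X,Y,Z [-17.4  -1.8  64.2] yaw 106.7 F bx,by,z [-1.4, -4.8, 13.0] grip 0.0001
[(-70, np.int64(66), np.int64(68), np.int64(69)), (-62, np.int64(40), np.int64(66), np.int64(67)), (-54, np.int64(39), np.int64(66), np.int64(67)), (-46, np.int64(40), np.int64(66), np.int64(67)), (-38, np.int64(39), np.int64(66), np.int64(67)), (-30, np.int64(40), np.int64(66), np.int64(67)), (-22, np.int64(40), np.int64(66), np.int64(67)), (-14, np.int64(39), np.int64(65), np.int64(67)), (-6, np.int64(37), np.int64(65), np.int64(66)), (2, np.int64(62), np.int64(68), np.int64(72)), (10, np.int64(40), np.int64(69), np.int64(71)), (18, np.int64(39), np.int64(66), np.int64(69)), (26, np.int64(40), np.int64(66), np.int64(68)), (34, np.int64(64), np.int64(65), np.int64(66)), (42, np.int64(39), np.int64(65), np.int64(67)), (58, np.int64(75), np.int64(76), np.int64(77)), (66, np.int64(75), np.int64(76), np.int64(77)), (74, np.int64(27), np.int64(52), np.int64(75))]
[(-38, np.int64(65), np.int64(66), np.int64(67)), (-30, np.int64(65), np.int64(66), np.int64(67)), (-22, np.int64(64), np.int64(66), np.int64(67)), (-14, np.int64(65), np.int64(66), np.int64(67)), (-6, np.int64(65), np.int64(66), np.int64(67)), (2, np.int64(70), np.int64(71), np.int64(72)), (10, np.int64(68), np.int64(70), np.int64(71)), (18, np.int64(66), np.int64(67), np.int64(69)), (26, np.int64(64), np.int64(66), np.int64(67)), (34, np.int64(64), np.int64(65), np.int64(67)), (42, np.int64(64), np.int64(65), np.int64(66)), (58, np.int64(76), np.int64(76), np.int64(77)), (66, np.int64(76), np.int64(76), np.int64(77)), (74, np.int64(27), np.int64(52), np.int64(75))]
```

The lid is flat (about 65 mm all along) at 13 N of press. I'll push it toward the lip.

Call:
drive_tool(moves=[-0.1, 0, 0, 0, 0, -0.2, 0, 0, 0, 0, -0.3, 0, 0, 0, 0, -0.4, 0, 0, 0, 0, -0.5, 0, 0, 0, 0])

```text
time_s: 5.65
tool_pos: [0.5392, 0.0239, 0.0642]
tool_rot: [180.0, -0.1, 106.7]
force: [-6.5, 8.6, 14.6]
grip_width: 0.0004
grasp_force: 7.1
```

```bash
python3 -c "
from h import *
st(); prof()
" | sed 's/np.int64//g'
```

```text
t 5.65 X,Y,Z [ 2.1 -1.9 64.2] yaw 106.7 F bx,by,z [-10.1, -3.8, 14.6] grip 0.0004
[(-70, (52), (58), (62)), (-62, (39), (40), (40)), (-54, (38), (39), (41)), (-46, (55), (67), (68)), (-38, (39), (66), (68)), (-30, (39), (66), (67)), (-22, (40), (66), (67)), (-14, (39), (66), (67)), (-6, (39), (66), (67)), (2, (64), (66), (67)), (10, (40), (66), (67)), (18, (39), (65), (68)), (26, (40), (70), (72)), (34, (45), (68), (70)), (42, (39), (65), (68)), (58, (75), (76), (77)), (66, (75), (77), (77)), (74, (26), (52), (75))]
[(-70, (49), (53), (57)), (-22, (65), (66), (67)), (-14, (65), (66), (66)), (-6, (65), (66), (67)), (2, (65), (66), (67)), (10, (65), (66), (67)), (18, (66), (67), (67)), (26, (69), (70), (73)), (34, (67), (69), (71)), (42, (65), (67), (68)), (58, (75), (76), (76)), (66, (75), (76), (77)), (74, (26), (51), (75))]
```

```bash
python3 -c "
from h import *
for k in range(1):
  p,d=look('scene');P=pts('scene',d);q=P[d>0]
  b=np.column_stack([(q[:,:2]-C)@BX,(q[:,:2]-C)@BY,q[:,2]])*1000
  def pr(x0,x1,st=2): print([(int(s),int(np.percentile(b[m][:,2],60))) for s in np.arange(x0,x1,st) for m in [(abs(b[:,1]-32)<10)&(abs(b[:,0]-s)<1.2)&(b[:,2]<110)&(b[:,2]>45)] if m.sum()>1])
  pr(-60,-30);pr(10,80)
z=np.load('scene0.npz');q=pts('scene',z['d'])[z['d']>0];b=np.column_stack([(q[:,:2]-C)@BX,(q[:,:2]-C)@BY,q[:,2]])*1000
pr(50,80)
c=cv2.resize(p[150:250,240:360],None,fx=6,fy=6)[:,:,::-1];cv2.imwrite('pics/c4.png',c)
"
```

```text
[]
[(10, 65), (12, 66), (14, 66), (22, 70), (24, 71), (26, 69), (28, 69), (30, 70), (32, 69), (34, 68), (36, 68), (38, 68), (40, 68), (42, 66), (44, 65), (46, 65), (58, 76), (60, 77), (62, 76), (64, 76), (66, 75), (68, 76), (70, 76), (72, 76), (74, 69), (76, 63)]
[(60, 76), (62, 76), (64, 76), (66, 76), (68, 76), (70, 76), (72, 76), (74, 66), (76, 60)]
```

View pics/c4.png

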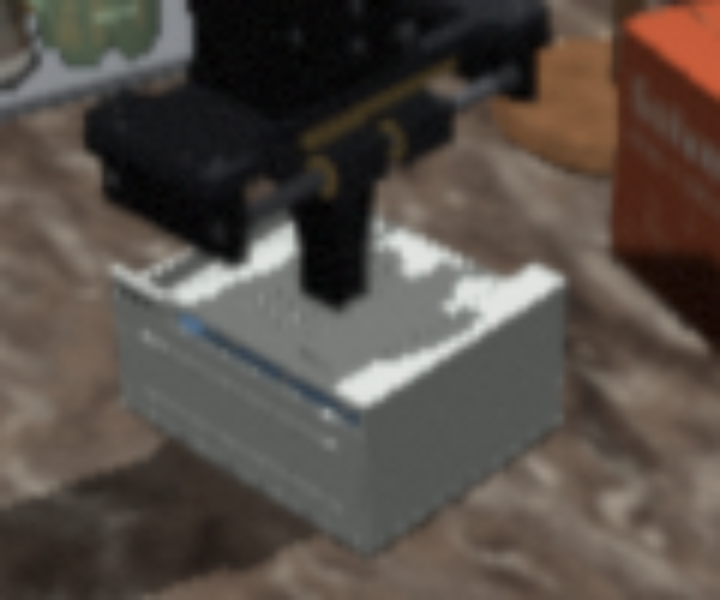

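The crop shows the lid flat with its free edge under the lip, and the lip and box at the same place as before. The slide is about 18–20 mm, and the 10 N reaction fits the end stop. I'll let go straight up.

Call:
drive_tool(moves=[0, 0, -0.1, 0, 0, 0, 0, -0.3, 0, 0, 0, 0, -0.8, 0, 0, 0, 0, -1.6, 0, 0, 0, 0, -2.6, 0, 0])

```text
time_s: 6.38
tool_pos: [0.5381, 0.0229, 0.1666]
tool_rot: [-179.9, 0.0, 106.7]
force: [0.3, -0.4, 0.3]
grip_width: 0.0005
grasp_force: 0.0
```

```bash
python3 -c "
from h import *
st()
p,d=look('scene');P=pts('scene',d);q=P[d>0]
b=np.column_stack([(q[:,:2]-C)@BX,(q[:,:2]-C)@BY,q[:,2]])*1000
print([(int(s),int(np.percentile(b[m][:,2],60))) for s in np.arange(-60,82,2) for m in [(abs(b[:,1]-25)<12)&(abs(b[:,0]-s)<1.2)&(b[:,2]<110)&(b[:,2]>45)] if m.sum()>1])
c=cv2.resize(p[150:250,240:360],None,fx=6,fy=6)[:,:,::-1];cv2.imwrite('pics/c5.png',c)
"
```

```text
t 6.38 X,Y,Z [  2.8  -3.3 166.6] yaw 106.7 F bx,by,z [0.5, 0.2, 0.3] grip 0.0005
[(-50, 66), (-48, 67), (-46, 67), (-44, 67), (-42, 67), (-40, 66), (-38, 67), (-36, 68), (-34, 66), (-32, 66), (-30, 67), (-28, 68), (-26, 67), (-24, 67), (-22, 67), (-20, 68), (-18, 68), (-16, 68), (-14, 68), (-12, 68), (-10, 69), (-8, 69), (-6, 68), (-4, 68), (-2, 68), (0, 68), (2, 68), (4, 68), (6, 69), (8, 68), (10, 69), (12, 69), (14, 70), (22, 76), (24, 76), (26, 76), (28, 74), (30, 74), (32, 74), (34, 74), (36, 74), (38, 74), (40, 73), (42, 72), (44, 72), (46, 71), (48, 71), (50, 71), (52, 72), (58, 76), (60, 76), (62, 75), (64, 77), (66, 76), (68, 76), (70, 77), (72, 76), (74, 66), (76, 65)]
```

View pics/c5.png

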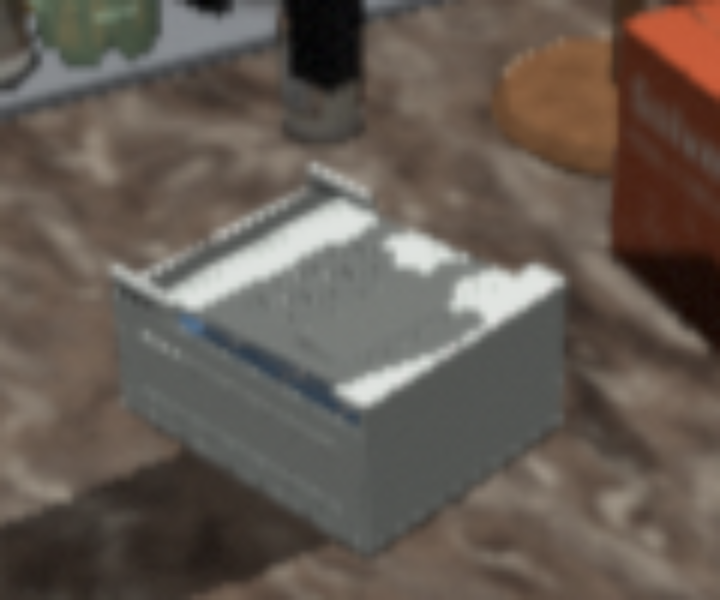

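The crop shows the lid held shut under the lip, risen only to about 0.05 rad, with the fingers clear and the box in place.

```bash
python3 -c "
from cell import env
print(env.sign_off())"
```

```text
the job is handed in; nothing more can be done
None
```

The lid is closed and held under the retaining lip, about 18–20 mm forward by my camera estimate; the box did not visibly move, nothing around it was touched, and the job was handed in at about 6.4 s.

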